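Zero the degree ring of a bench folder and hold the bending leaf at 45 degrees

TASK

The angle stop of the bench folder is about to be set for 45 degree bends. With the bending leaf resting down in its home position, turn the loose degree ring until its broad zero line stands at the fixed pointer; then swing the leaf up by its pull bar to 45 degrees, where the pointer reads the first long 45 line, and hold it there steadily for the stop to be locked, leaving the hammer, wrench, bracket and steel blanks where they lie. The program finishes while the gripper is still holding the leaf up by the bar: do not lower it or let go.

Things in the scene. Friction and masses are not known exactly. Their poses are not given: they have to be found in the camera images.
- folder: Green bench sheet-metal folder, bolted down; place and yaw vary. Origin on the bench below the middle of the hinge; x to its back, y left along the hinge, z up. End cheeks 278 mm over all, 115 high; bed face 92 high and clamping beam (star knobs to 132) at x 0 to 135 mm; leaf and pull bar at negative x; degree ring beyond the right (-y) cheek.
- hinge_mid (a point): Middle of the leaf's hinge axis, 92 mm above the bench. The leaf turns about the folder's y axis through this point.
- leaf (a joint): Bending leaf angle (rad): 0 at home, level in front of the bed (x -54 to -2 mm from the hinge, 240 wide, 10 thick, front stiffener 33 deep); grows as the pull bar swings up and back, to 1.6. Nearly free hinge: leaf and bar weigh 0.6 to 1.1 kg together and fall back home unless held; lifting takes about 2.5 to 4.5 N at the bar.
- pull_bar_mid (a point): Pull bar of the leaf: round steel bar, 18 mm thick, 190 long, parallel to the hinge, fixed to the leaf by two flat arms 18 wide centred 86 mm either side of its middle (154 clear between). Point at its middle. At home it lies 155 mm in front of (-x) and 6 mm below the hinge axis, 86 mm above the bench, with 100 mm of open space to the leaf's front edge; it swings with the leaf.
- degree_ring (a joint): Degree ring angle (rad) relative to the leaf: 0 = zero line at the pointer with the leaf at home; positive = top of the ring moving to the folder's back (+x), as when the leaf rises. Starts at -0.87 to -0.35: the zero line is short of the pointer, nearer the top. Friction fit (about 2 N at the rim): stays where put and turns along with the leaf, so the pointer then reads the leaf's angle.
- ring_centre (a point): Centre of the degree ring, on the hinge axis, 180 mm right (-y) of hinge_mid. The ring is an upright aluminium disc, radius 60 mm, 10 thick, axis along the folder's y; its flat faces can be pinched from above near the rim. 36 mm are open between it and the cheek; outside nothing but a hub (radius 20, 8 thick); inside the hinge pin (radius 9).
- zero_mark (a point): Point on the ring's rim, mid thickness, at the zero line: the broadest black line (5.5 mm wide, 32 long on the outer face, and across the rim). Fine lines follow every 5 degrees towards the top and the operator, up to 135; every 15 degrees 15 mm long; the long ones (26 mm) are at 45, 90 and 135.
- mark_45 (a point): Point on the ring's rim, mid thickness, at the 45 degree line: the first long line (26 mm long, 2.6 wide) after the broad zero line.
- pointer_tip (a point): Tip of the fixed pointer, a black index blade (3 mm thick, 14 wide) 2.5 mm off the ring's rim, 60 degrees from the ring's top towards the back (54 mm behind and 31 mm above ring_centre). Its dark steel bracket reaches 79 mm from the ring's centre there and bridges the gap to the cheek.
- hammer: Bystander: hammer lying on the bench, left of the folder. Leave it alone.
- wrench: Bystander: wrench lying on the bench, right of the folder at the back. Leave it alone.
- bracket: Bystander: sample bracket of bent steel, 70 by 50 mm, 40 mm high, right of the folder in front. Leave it alone.
- blanks: Bystander: stack of steel blanks, 140 by 100 mm, 9 mm high, at the far left of the folder. Leave it alone.

How it is judged (in metres and radians):
On the way:
1. the degree ring's zero line stands at the pointer (within 3.4 degrees) with the leaf down at home (value of joint degree_ring between -0.06 and 0.06 rad and value of joint leaf below 0.05 rad), for 0.3 s.
At the end, for the whole second after the job is handed in: The leaf stands still at 45 degrees (within 5), held up by the gripper's fingers on the pull bar (more than 1 N of contact) and by nothing else, with the degree ring still zeroed to the leaf within 3.4 degrees (value of joint leaf between 0.698 and 0.873 rad and velocity of joint leaf between -0.05 and 0.05 rad/s and value of joint degree_ring between -0.06 and 0.06 rad and contact force between the fingers and pull_bar above 1 N and contact force between each of hammer, wrench, bracket, blanks and folder below 0.3 N); the arm keeps its last pose, push and grip.
It fails at once if a bystander was moved more than 30 mm (distance of any of hammer, wrench, bracket, blanks from where it was at the start of the episode above 0.03 m).
It also fails if it takes over 61 s, if anything falls off the work surface, if the arm or the gripper's body presses on something with over 40 N, if the wrist force passes 120 N, or if a joint passes its speed limit or range.

ROBOT

A 6-joint arm with a two-finger parallel gripper is mounted at the origin on the work surface. World frame = base frame: x ahead of the robot, y to its left, z up, the work surface at z = 0. Lengths are in mm, angles in rad, forces in N, time in s.
With the tool pointing down it reaches from about 275 to 750 mm from the base axis. Payload 10.2 kg.
Tool frame: the origin (TCP) lies midway between the tips of the shut fingers; the grasp point (between the pads) lies 19 mm behind it; x points along the fingers, y is the direction in which the jaws open and shut, and the axes are right-handed (so a half turn about x gives the same grasp; the last joint's range is limited). The gripper opens to 85 mm and grips with 20 to 120 N. Pads are 22 mm wide; open, the fingers measure 114 mm over their backs; the gripper's body (76 mm by 85 mm) begins 54 mm behind the grasp point. The pads swing forward as they close: fully open they stand 13 mm farther back than shut.
Start: joints at [1.113, 0.313, 1.498, -0, 1.331, -0.223], TCP at [122.153, 510.597, 231.294] pointing down, gripper open.
Joint ranges: [-2.94, 2.94], [-0.97, 2.17], [0.19, 2.56], [-1.23, 4.37], [0.02, 3.11], [-2.88, 2.88]. Speed limits (rad/s): [2.39, 2.39, 3.01, 3.14, 3.14, 3.14].

INTERFACE

Orientations are given as a unit quaternion [w, x, y, z].
In Python, from rig import ctrl gives the robot as it stands.
- The arm moves only by the tool arm_command, never from a script. Its argument "plan" is a list of rows, each a list of 5 numbers: the shift along the tool's x, y, z in m, then the turn about the tool's x in rad, then the opening, from 0 (shut) to 1 (fully open). A call has 1 to 12 rows; each row shifts and turns the commanded pose from where the row before left it, along the tool's axes as they then stand; what a row does not reach is not made up. A row lasts 1/8 s, in which the tool goes at most 62.5 mm and 10.7 degrees, less where a joint would pass 70% of its speed; a pose out of reach is approached as far as the arm can. A call with a gripper value outside its range is refused whole. The fingers move at their own pace and stop on an object; "squeeze" is the grip in N (left out, the last holds). Time passes only in rows, so rows that do not move let the fingers close. It gives the time, the measured TCP pose, the force and the opening at its end, in the units of the state.
- ctrl.sense(): the state, without advancing time (a new reading comes with each control period).
- ctrl.capture(name): name is "side" or "top" or "wrist"; returns a dict with "color" (400x640x3 uint8, red, green, blue), "fx", "fy", "cx", "cy" (pixels), "xyz" and "orientation" of the camera in the world; the wrist camera has in their place "hand_eye" (4x4, takes a point from camera to tool coordinates, whose origin is the TCP and whose axes are the tool frame's). Camera axes: x right, y up, looking along -z (the intrinsics and any distortion apply to the point x, -y, -z); pixel columns grow to the right and rows downward; lengths in mm; the calibration is good to about 2 mm. A picture is of the moment at which its call begins: read the wrist's pose just before it. There is no depth.
- ctrl.finish_job(): hands the job in, once; it reports no verdict.
Trained networks look in the newest picture that a camera, given by its name, has taken for a name from the list of things; names that differ only in an ending like _2 or _b are one class to them, and where a whole thing is asked for, a point or a joint stands for the part that bears it (a point fixed in the world has none). Each returns a list of dicts, best first, with "score" (0 to 1); they miss things now and then, are a little off and sometimes report something else, mostly with a low value. They report only what shows in the picture. A call takes as long as a camera call.
- ctrl.spot_in(camera, query): "uv" ([column, row] in pixels, amid what is visible of it).
- ctrl.regions_of(camera, query): "mask" (400x640 bool, what is visible of it) and "uv" ([column, row] in pixels, amid what is visible of it).
- ctrl.place_of(camera, query): "uv" ([column, row] in pixels: a listed point, or the origin of a listed thing).
The state is a dict: "time_s": time; "joints": joint angles; "dq": joint speeds; "tau": joint torques, N m; "eef_pos": TCP position; "ee_rot": TCP orientation; "force": force on the tool from outside, world axes, zero at the start; "wrist_torque": the same for the moment, N m; "grip_width": opening from 0.0 (shut) to 1.0 (fully open).
Only numpy, scipy, OpenCV 4.12 (cv2) and the standard library are available. Lean on these libraries where they do the work, as an engineer would, in place of code of your own. Each camera call takes 0.05 s, during which the arm holds its last target.

## Working session

There is one attempt and no reset: what is moved stays moved. The work goes in short steps, Python scripts to look and compute and a tool call to move; the robot and the scene stay as the last step left them, time stands still between calls to the robot, and variables do not carry over. Pictures are saved under pics/ and viewed, and the job is handed in when it is done.

Besides the shell and the picture viewer there is one more tool, called after "Emit:" by a JSON object that holds its "op" and its "data". arm_command: Moves the arm, as the interface text tells. Its arguments: {"type":"object","properties":{"plan":{"type":"array"},"squeeze":{"type":"number"}},"required":["plan"]}

```bash
ls; mkdir -p pics
cat > h.py <<'E'
import numpy as np, cv2
from scipy.spatial.transform import Rotation as R
from rig import ctrl
def rq(q): return R.from_quat([q[1],q[2],q[3],q[0]])
def save(n,c,crop=None,s=1):
    im=c["color"][:,:,::-1]
    if crop: im=im[crop[1]:crop[3],crop[0]:crop[2]]
    if s!=1: im=cv2.resize(im,None,fx=s,fy=s,interpolation=cv2.INTER_CUBIC)
    cv2.imwrite("pics/"+n,im)
def cam(c,st=None):
    if "hand_eye" in c:
        H=np.array(c["hand_eye"]); T=rq(st["ee_rot"]).as_matrix()
        return np.array(st["eef_pos"])+T@H[:3,3], T@H[:3,:3]
    return np.array(c["xyz"]), rq(c["orientation"]).as_matrix()
def ray(c,uv,st=None):
    o,M=cam(c,st); d=np.array([(uv[0]-c["cx"])/c["fx"],-(uv[1]-c["cy"])/c["fy"],-1.])
    d=M@d; return o,d/np.linalg.norm(d)
def proj(c,p,st=None):
    o,M=cam(c,st); q=M.T@(np.array(p)-o)
    return np.array([c["cx"]+c["fx"]*q[0]/-q[2], c["cy"]+c["fy"]*q[1]/q[2]])
def tri(rays):
    A=0;b=0
    for o,d in rays:
        P=np.eye(3)-np.outer(d,d);A=A+P;b=b+P@o
    x=np.linalg.solve(A,b)
    return x,[float(np.linalg.norm((np.eye(3)-np.outer(d,d))@(x-o))) for o,d in rays]
E
python3 - <<'E'
from h import *
st=ctrl.sense();print(st)
for n in ["side","top","wrist"]:
    c=ctrl.capture(n);save(n+"0.png",c)
    print(n,{k:v for k,v in c.items() if k!="color"})
    for q in ["hinge_mid","pull_bar_mid","ring_centre","zero_mark","mark_45","pointer_tip","folder","bracket","wrench","hammer","blanks"]:
        r=ctrl.place_of(n,q); print(q,[(np.round(x["uv"],1).tolist(),round(x["score"],2)) for x in r[:2]])
print(ctrl.sense()["time_s"])
E
```

```text
pics
{'time_s': 0.0, 'joints': array([ 1.11260248e+00,  3.13450513e-01,  1.49846969e+00, -1.62874376e-05,
        1.33098549e+00, -2.23397913e-01]), 'dq': array([ 2.04800708e-05,  1.72758644e-03,  5.68233134e-04, -7.79319985e-04,
        9.17753977e-04, -1.14665155e-04]), 'tau': array([ 1.05928015e-03, -4.12264431e+01, -2.59746766e+01, -4.32758247e-05,
        4.14809081e-03, -9.70324834e-06]), 'eef_pos': array([122.03224617, 510.34624534, 230.72253663]), 'ee_rot': array([ 0.70208972,  0.08238156,  0.7023895 , -0.08326037]), 'force': array([ 0.51784137, -0.20824184,  0.48659942]), 'wrist_torque': array([-0.00135875, -0.00660095, -0.02861524]), 'grip_width': 0.9998545381557994}
side {'fx': 484.00185440943073, 'fy': 484.00185440943073, 'cx': 315.98987229171604, 'cy': 202.29551359245147, 'xyz': array([ 331.58484304, 1145.31956607,  937.9171171 ]), 'orientation': array([-0.09955796, -0.05200278,  0.44282321,  0.88954569])}
hinge_mid [([303.8, 200.1], 0.95)]
pull_bar_mid [([357.8, 208.1], 0.95)]
ring_centre [([317.4, 168.0], 0.75)]
zero_mark [([309.7, 149.4], 0.87)]
mark_45 [([322.5, 151.
[... 846 characters left out ...]
3.1], 0.85)]
hammer [([250.7, 189.0], 0.78)]
blanks [([196.2, 210.1], 0.87), ([332.3, 233.3], 0.54)]
wrist {'fx': 317.1805808978596, 'fy': 317.1805808978596, 'cx': 321.5547339399126, 'cy': 195.55217117386738, 'hand_eye': array([[-1.02662722e-03,  3.16676064e-01, -9.48533192e-01,
        -1.42184086e+02],
       [ 9.99999334e-01,  8.25503728e-04, -8.06729028e-04,
         6.22935301e-02],
       [ 5.27545913e-04, -9.48533388e-01, -3.16676701e-01,
        -8.12365466e+01],
       [ 0.00000000e+00,  0.00000000e+00,  0.00000000e+00,
         1.00000000e+00]])}
hinge_mid []
pull_bar_mid []
ring_centre []
zero_mark []
mark_45 []
pointer_tip []
folder []
bracket []
wrench []
hammer []
blanks []
1.8
```

View pics/top0.png

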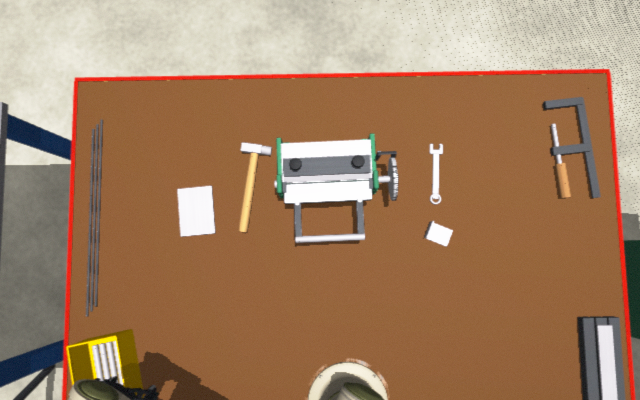

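View pics/side0.png

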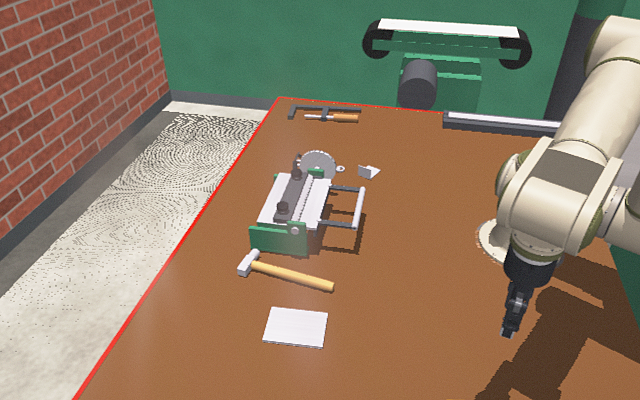

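Run:
```python
from h import *
s=ctrl.capture("side");t=ctrl.capture("top")
P={}
for n,a,b in [("hinge",(303.8,200.1),(326.9,180.7)),("bar",(357.8,208.1),(330.4,234.7)),("ring",(317.4,168),(393.4,179.5)),("zero",(309.7,149.4),(392.4,166.6)),("m45",(322.5,151.4),(397.9,182.9)),("ptr",(299.9,157.3),(393,158.3)),("folder",(305.2,224.4),(328.9,186.1))]:
    x,r=tri([ray(s,a),ray(t,b)]);P[n]=x;print(n,x.round(1),np.round(r,1))
    o,d=ray(t,b)
v=P["hinge"]-P["bar"];print(np.degrees(np.arctan2(v[1],v[0])))
v=P["hinge"]-P["ring"];print(np.degrees(np.arctan2(v[1],v[0])),np.linalg.norm(v))
```

```text
hinge [620.7  49.5  90.9] [2.1 2.1]
bar [467.   41.5  81.9] [2.7 2.7]
ring [ 621.9 -135.2   85.2] [2. 2.]
zero [ 644.8 -123.   159. ] [0.8 0.8]
m45 [ 604.9 -137.6  148.1] [2.9 2.9]
ptr [ 676.5 -130.4  120.9] [3.5 3.5]
folder [618.8  43.3  -6.1] [3. 3.]
2.9779227200346137
90.38028244269132 184.82325975336295
```

```bash
cat >> h.py <<'E'
def go(target,yaw=None,zdir=None):
    "print tool-frame shift to target TCP, after turn about tool x so that tool z points at heading yaw(deg, world)"
    st=ctrl.sense();M=rq(st["ee_rot"]).as_matrix()
    hz=np.degrees(np.arctan2(M[1,2],M[0,2]))
    turn=0
    if yaw is not None:
        d=(yaw-hz+180)%360-180
        turn=-d  # tool x is down
        M=M@R.from_euler('x',turn,degrees=True).as_matrix()
    sh=M.T@(np.array(target)-st["eef_pos"])
    print("t",round(st["time_s"],2),"pos",st["eef_pos"].round(1),"zhead",round(hz,1),"xaxis",M[:,0].round(3),"turn rad",round(np.radians(turn),3),"then shift mm",sh.round(1),"zhead new",np.degrees(np.arctan2(M[1,2],M[0,2])).round(1),"grip",round(st["grip_width"],3),"F",st["force"].round(1),"j6",round(st["joints"][5],2))
E
python3 - <<'E'
from h import *
go((625,-219,240),90)
go((625,-219,240),0)
go((625,-219,240),180)
E
```

```text
t 1.9 pos [122.2 510.6 231.3] zhead -13.5 xaxis [-0. -0. -1.] turn rad -1.806 then shift mm [  -8.7 -502.8 -729.6] zhead new 90.0 grip 1.001 F [ 0.2 -0.2  1. ] j6 -0.22
t 1.9 pos [122.2 510.6 231.3] zhead -13.5 xaxis [-0. -0. -1.] turn rad -0.235 then shift mm [  -8.7 -729.6  502.8] zhead new -0.0 grip 1.001 F [ 0.2 -0.2  1. ] j6 -0.22
t 1.9 pos [122.2 510.6 231.3] zhead -13.5 xaxis [-0. -0. -1.] turn rad 2.907 then shift mm [  -8.7  729.6 -502.8] zhead new 180.0 grip 1.001 F [ 0.2 -0.2  1. ] j6 -0.22
```

Emit:
{"op": "arm_command", "data": {"plan": [[0,0,0,-0.118,1],[0,0,0,-0.117,1],[-0.002,-0.052,0.032,0,1],[-0.002,-0.052,0.032,0,1],[-0.002,-0.052,0.032,0,1],[-0.002,-0.052,0.032,0,1],[-0.001,-0.052,0.032,0,1],[0,-0.052,0.032,0,1],[0,-0.052,0.032,0,1],[0,-0.052,0.032,0,1],[0,-0.052,0.032,0,1],[0,-0.052,0.032,0,1]]}}

```text
time_s: 3.4
eef_pos: [443.0, -11.4, 240.5]
ee_rot: [0.707, 0.0, 0.707, -0.0]
force: [1.2, 0.4, -0.5]
grip_width: 1.0
```

Emit:
{"op": "arm_command", "data": {"plan": [[0,-0.052,0.032,0,0.4],[0,-0.052,0.032,0,0.4],[0,-0.052,0.032,0,0.4],[0,-0.052,0.032,0,0.4],[0,-0.052,0.032,0,0.4],[0,0,0,0,0.4],[0,0,0,0,0.4]]}}

```text
time_s: 4.28
eef_pos: [602.2, -268.9, 240.0]
ee_rot: [0.707, 0.0, 0.707, 0.0]
force: [-0.1, -0.0, 1.1]
grip_width: 0.402
```

Run:
```python
from h import *
go((600,-270,240),0)
st=ctrl.sense();c=ctrl.capture("wrist");save("w1.png",c)
import pickle;pickle.dump((st,c),open("w1.pkl","wb"))
for q in ["hinge_mid","pull_bar_mid","ring_centre","zero_mark","mark_45","pointer_tip"]:
    r=ctrl.place_of("wrist",q); print(q,[(np.round(x["uv"],1).tolist(),round(x["score"],2)) for x in r[:2]])
```

```text
t 4.28 pos [ 602.2 -268.9  240. ] zhead 0.0 xaxis [-0.     0.001 -1.   ] turn rad 0.0 then shift mm [ 0.  -1.1 -2.2] zhead new 0.0 grip 0.402 F [-0.1 -0.   1.1] j6 -2.17
hinge_mid []
pull_bar_mid []
ring_centre [([460.6, 200.1], 0.75)]
zero_mark [([485.4, 253.8], 0.63)]
mark_45 [([496.9, 199.9], 0.76)]
pointer_tip [([579.5, 172.4], 0.61)]
```

View pics/w1.png

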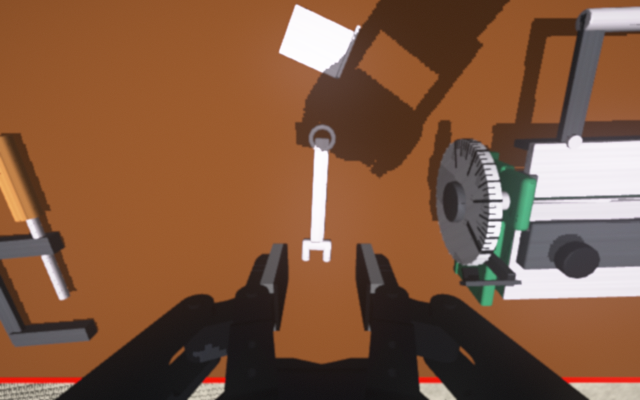

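Run:
```python
from h import *
import pickle
st,c=pickle.load(open("w1.pkl","rb"))
save("w1c.png",c,(420,120,560,310),3.1)
# model projection
C=np.array([621.,-133,92])
for yaw in(0,3):
  pass
```

```text
(no output)
```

View pics/w1c.png

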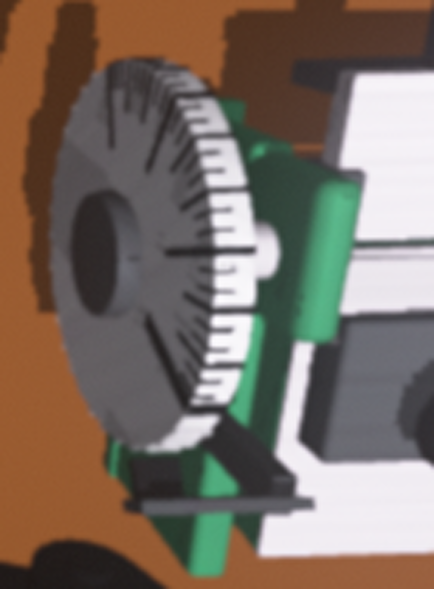

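```bash
cat >> h.py <<'E'
def ringpt(C,yaw,phi,yoff,r=60):
    fx=np.array([np.cos(yaw),np.sin(yaw),0]);fy=np.array([-np.sin(yaw),np.cos(yaw),0])
    return np.array(C)+r*(np.sin(phi)*fx+np.cos(phi)*np.array([0,0,1]))+yoff*fy
E
python3 - <<'E'
from h import *
import pickle
from scipy.optimize import least_squares
st,c=pickle.load(open("w1.pkl","rb"))
F=[(45,-5,215,250),(45,5,253,250),(60,-5,216,192),(60,5,245,190),(75,-5,205,137),(75,5,232,133),(90,-5,178,97),(90,5,210,92),(30,-5,218,310),(30,5,253,310),(15,-5,212,362),(15,5,240,365),(0,-5,193,405),(0,5,225,408)]
def res(p):
    o=[]
    for k,y,u,v in F:
        P=ringpt(p[:3],p[3],np.radians(60-k)+p[4],y)
        o+=list(proj(c,P,st)-[420+(u+.5)/3.1-.5,120+(v+.5)/3.1-.5])
    return np.array(o)
s=least_squares(res,[621,-133,92,0.03,-.3]);print(s.x,res(s.x).round(1).reshape(-1,2).tolist())
def res2(p): return res([p[0],p[1],92,p[2],p[3]])
s=least_squares(res2,[621,-133,0.03,-.3]);print(s.x,abs(s.fun).max())
p=np.array([s.x[0],s.x[1],92,s.x[2],s.x[3]])
im=c["color"][:,:,::-1][120:310,420:560];im=cv2.resize(im.copy(),None,fx=3.1,fy=3.1)
def dot(P,col):
    u=proj(c,P,st);cv2.circle(im,(int((u[0]-420)*3.1),int((u[1]-120)*3.1)),2,col,-1)
for a in np.arange(-180,180,10): dot(ringpt(p[:3],p[3],np.radians(a),-5),(255,0,0)); dot(ringpt(p[:3],p[3],np.radians(a),-13,20),(255,0,0))
for y in(-5,5):dot(ringpt(p[:3],p[3],np.radians(60),y,62.5),(0,0,255))
for y in(-5,5):dot(ringpt(p[:3],p[3],np.radians(60),y,79),(0,255,255))
cv2.imwrite("pics/w1o.png",im)
E
```

```text
[ 6.24250078e+02 -1.29477190e+02  8.81971329e+01  3.32158499e-02
 -6.02212712e-01] [[0.7, 0.1], [1.1, -0.3], [-1.7, -0.5], [1.5, -0.3], [-2.7, 0.1], [0.9, 1.0], [-0.2, -0.3], [1.3, 1.0], [-0.8, 0.2], [0.5, -0.2], [-1.9, 0.7], [1.4, -0.6], [-0.9, 0.3], [0.7, -1.1]]
[ 6.23354172e+02 -1.31624289e+02  2.88714597e-02 -6.10253318e-01] 2.78520201876006
```

View pics/w1o.png

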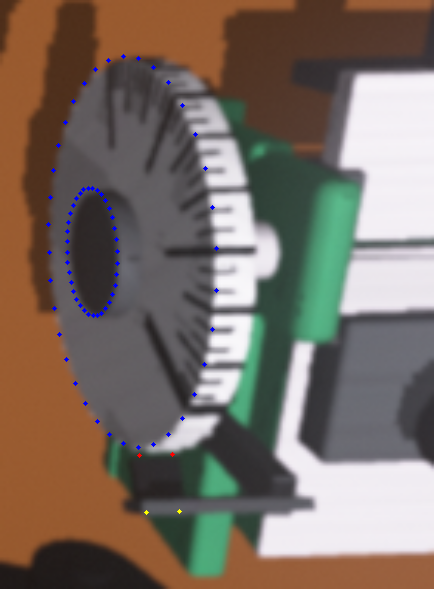

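Run:
```python
from h import *
go((607.9,-132,180),1.65)
```

```text
t 4.62 pos [ 602.3 -268.8  240.9] zhead 0.0 xaxis [ 0.001 -0.    -1.   ] turn rad -0.028 then shift mm [ 60.8 136.6   9.5] zhead new 1.7 grip 0.4 F [ 0.5 -0.4  0.2] j6 -2.17
```

Emit:
{"op": "arm_command", "data": {"plan": [[0,0,0,-0.028,0.4],[0,0.046,0.003,0,0.4],[0.01,0.0455,0.003,0,0.4],[0.03,0.0451,0.0035,0,0.4],[0.0208,0,0,0,0.4],[0,0,0,0,0.4],[0,0,0,0,0.4]]}}

```text
time_s: 5.5
eef_pos: [608.3, -133.1, 180.6]
ee_rot: [0.708, -0.01, 0.707, 0.01]
force: [0.7, -0.0, -0.7]
grip_width: 0.398
```

Run:
```python
from h import *
go((607.9,-132,120.5),1.65)
c=ctrl.capture("wrist");save("w2.png",c)
```

```text
t 5.5 pos [ 608.3 -133.1  180.6] zhead 1.6 xaxis [ 0.001 -0.001 -1.   ] turn rad -0.001 then shift mm [60.1  1.2 -0.5] zhead new 1.7 grip 0.398 F [ 0.7 -0.  -0.7] j6 -2.0
```

View pics/w2.png

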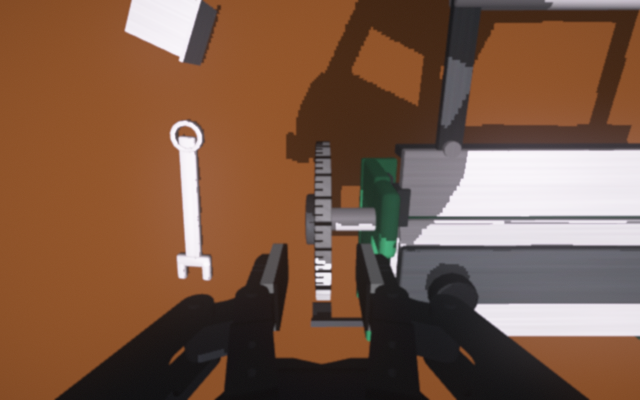

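Emit:
{"op": "arm_command", "data": {"plan": [[0.015,0.001,-0.0005,0,0.4],[0.02,0,0,0,0.4],[0.015,0,0,0,0.4],[0.01,0,0,0,0.4],[0,0,0,0,0.4]]}}

```text
time_s: 6.18
eef_pos: [607.2, -131.5, 118.9]
ee_rot: [0.707, -0.01, 0.707, 0.01]
force: [-1.0, -0.5, -0.2]
grip_width: 0.4
```

Emit:
{"op": "arm_command", "data": {"plan": [[0,0,0,0,0.0],[0,0,0,0,0.0],[0,0,0,0,0.0],[0,0,0,0,0.0]], "squeeze": 25}}

```text
time_s: 6.68
eef_pos: [607.8, -132.3, 120.3]
ee_rot: [0.708, -0.01, 0.706, 0.009]
force: [0.2, -5.0, 3.3]
grip_width: 0.111
```

Run:
```python
from h import *
go((607.9,-132,120.5),1.65)
c=ctrl.capture("wrist");save("w3.png",c)
C=np.array([623.4,0,92]);
st=ctrl.sense();p=st["eef_pos"]
gx=p[0]-C[0];gz=p[2]+19-92;print("grasp r",np.hypot(gx,gz),"phi",np.degrees(np.arctan2(gx,gz)))
r=np.hypot(gx,gz);a0=np.arctan2(gx,gz)
for k in range(1,9):
    a=a0+k*0.61/8;b=a0+(k-1)*0.61/8
    print("z %.1f x %.1f"%(r*(np.sin(a)-np.sin(b)),-r*(np.cos(a)-np.cos(b))))
```

```text
t 6.67 pos [ 607.8 -132.3  120.3] zhead 1.6 xaxis [ 0.002 -0.002 -1.   ] turn rad -0.001 then shift mm [-0.2  0.3  0.1] zhead new 1.6 grip 0.111 F [ 0.2 -5.   3.3] j6 -2.0
grasp r 49.81261896678275 phi -18.248215249549464
z 3.6 x -1.1
z 3.7 x -0.8
z 3.8 x -0.5
z 3.8 x -0.2
z 3.8 x 0.1
z 3.8 x 0.4
z 3.7 x 0.7
z 3.7 x 1.0
```

View pics/w3.png

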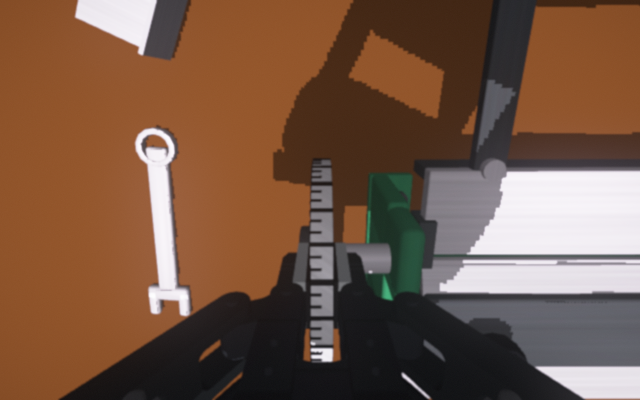

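Emit:
{"op": "arm_command", "data": {"plan": [[-0.0011,0,0.0036,0,0],[-0.0008,0,0.0037,0,0],[-0.0005,0,0.0038,0,0],[-0.0002,0,0.0038,0,0],[0.0001,0,0.0038,0,0],[0.0004,0,0.0038,0,0],[0.0007,0,0.0037,0,0],[0.001,0,0.0037,0,0],[0,0,0,0,0],[0,0,0,0,0]]}}

```text
time_s: 7.98
eef_pos: [636.5, -131.5, 120.1]
ee_rot: [0.706, -0.01, 0.708, 0.01]
force: [-4.9, -5.6, 2.4]
grip_width: 0.111
```

Run:
```python
from h import *
go((639,-131,120.5),1.65)
c=ctrl.capture("wrist");save("w4.png",c)
```

```text
t 7.97 pos [ 636.5 -131.5  120.1] zhead 1.6 xaxis [-0.002 -0.001 -1.   ] turn rad -0.001 then shift mm [-0.4  0.4  2.5] zhead new 1.7 grip 0.111 F [-4.9 -5.6  2.4] j6 -1.98
```

View pics/w4.png

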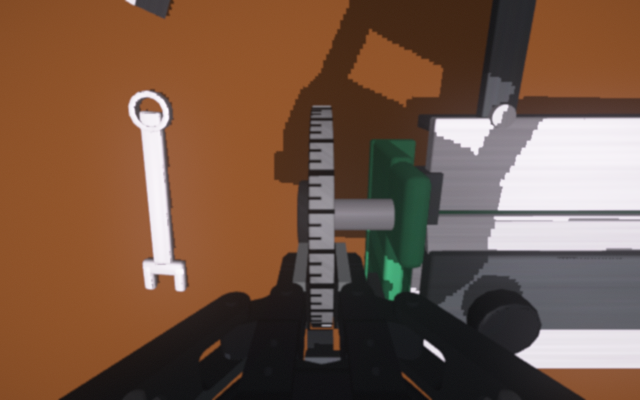

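Emit:
{"op": "arm_command", "data": {"plan": [[0,0,0,0,0.4],[0,0,0,0,0.4],[0,0,0,0,0.4],[-0.03,0,0,0,0.4],[-0.05,-0.01,0,0,0.4],[-0.02,-0.05,0,0,0.4],[0,-0.06,0,0,0.4],[0,-0.02,0,0,0.4],[0,0,0,0,0.4],[0,0,0,0,0.4]]}}

```text
time_s: 9.28
eef_pos: [641.5, -269.3, 220.0]
ee_rot: [0.707, -0.01, 0.707, 0.01]
force: [-0.1, 0.1, 0.2]
grip_width: 0.401
```

Run:
```python
from h import *
import pickle
go((630,-265,220),1.65)
st=ctrl.sense();c=ctrl.capture("wrist");save("w5.png",c);pickle.dump((st,c),open("w5.pkl","wb"))
for q in ["ring_centre","zero_mark","mark_45","pointer_tip"]:
    r=ctrl.place_of("wrist",q); print(q,[(np.round(x["uv"],1).tolist(),round(x["score"],2)) for x in r[:2]])
print(proj(c,[623.4,-131.6,92],st))
save("w5c.png",c,(430,130,570,320),3.1)
```

```text
t 9.28 pos [ 641.5 -269.3  220. ] zhead 1.7 xaxis [ 0.  0. -1.] turn rad 0.0 then shift mm [ -0.    4.7 -11.4] zhead new 1.7 grip 0.401 F [-0.1  0.1  0.2] j6 -2.17
ring_centre [([478.7, 171.7], 0.97), ([492.0, 236.5], 0.23)]
zero_mark [([491.5, 238.9], 0.62)]
mark_45 [([516.9, 203.4], 0.62)]
pointer_tip [([488.5, 241.3], 0.6), ([479.5, 171.7], 0.3)]
[479.10254919 170.38208514]
```

View pics/w5.png

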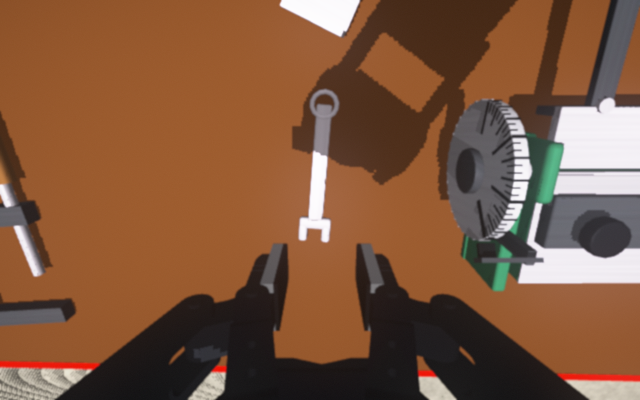

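View pics/w5c.png

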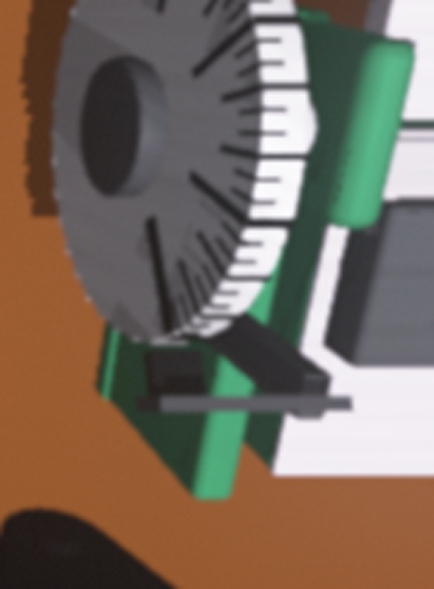

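```bash
cat > fit.py <<'E'
from h import *
import pickle
from scipy.optimize import least_squares
def fit(pk,F,x0,y0,s,out,fixz=True):
    st,c=pickle.load(open(pk,"rb"))
    def res(p):
        o=[]
        for k,y,u,v in F:
            P=ringpt([p[0],p[1],92],p[2],np.radians(60-k)+p[3],y)
            o+=list(proj(c,P,st)-[x0+(u+.5)/s-.5,y0+(v+.5)/s-.5])
        return np.array(o)
    sol=least_squares(res,[623,-132,0.03,-.1]);p=sol.x;print("free",p.round(3),abs(sol.fun).max().round(2))
    s2=least_squares(lambda q:res([p[0],p[1],0.029,q[0]]),[0.]);print("fixyaw q",s2.x)
    im=c["color"][:,:,::-1][y0:y0+190,x0:x0+140];im=cv2.resize(im.copy(),None,fx=s,fy=s,interpolation=cv2.INTER_CUBIC)
    def dot(P,col,r=2):
        u=proj(c,P,st);cv2.circle(im,(int((u[0]-x0+.5)*s),int((u[1]-y0+.5)*s)),r,col,-1)
    C=[p[0],p[1],92]
    for a in np.arange(-180,180,10): dot(ringpt(C,p[2],np.radians(a),-5),(255,0,0),1)
    for r in (60,62.5,70,76): dot(ringpt(C,p[2],np.radians(60),0,r),(0,0,255))
    for r in (30,40,50,59): dot(ringpt(C,p[2],np.radians(60)+p[3],-5,r),(0,255,0))
    cv2.imwrite("pics/"+out,im)
E
python3 - <<'E'
from fit import *
F=[(45,-5,246,222),(45,5,288,222),(60,-5,262,155),(60,5,308,157),(75,-5,262,85),(75,5,308,86),(30,-5,230,277),(30,5,270,279),(15,-5,203,312),(15,5,235,318),(0,-5,168,332),(90,-5,255,18),(90,5,300,18)]
fit("w5.pkl",F,430,130,3.1,"w5o.png")
E
```

```text
free [ 6.22755e+02 -1.32029e+02  3.20000e-02 -1.22000e-01] 1.36
fixyaw q [-0.12219871]
```

View pics/w5o.png

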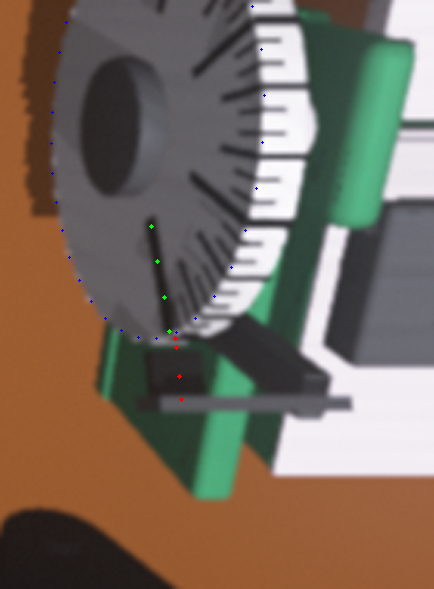

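Run:
```python
from h import *
go((618.7,-132,122.5),1.65)
```

```text
t 9.53 pos [ 641.5 -269.7  220.2] zhead 1.7 xaxis [ 0. -0. -1.] turn rad 0.0 then shift mm [ 97.6 138.4 -18.8] zhead new 1.6 grip 0.399 F [-0.2 -0.4  0.2] j6 -2.17
```

Emit:
{"op": "arm_command", "data": {"plan": [[0,0.05,-0.009,0,0.4],[0,0.05,-0.0098,0,0.4],[0.03,0.0384,0,0,0.4],[0.0,0,0,0,0.4],[0.03,0,0,0,0.4],[0.025,0,0,0,0.4],[0.0126,0,0,0,0.4],[0,0,0,0,0.4],[0,0,0,0,0],[0,0,0,0,0],[0,0,0,0,0],[0,0,0,0,0]], "squeeze": 40}}

```text
time_s: 11.02
eef_pos: [619.1, -132.2, 123.6]
ee_rot: [0.708, -0.01, 0.706, 0.01]
force: [-1.4, 5.4, 5.0]
grip_width: 0.107
```

Emit:
{"op": "arm_command", "data": {"plan": [[-0.0001,0,0.002,0,0],[0,0,0.002,0,0],[0,0,0.002,0,0],[0.0001,0,0.002,0,0],[0,0,0,0,0],[0,0,0,0,0]]}}

```text
time_s: 11.78
eef_pos: [625.5, -131.9, 123.4]
ee_rot: [0.706, -0.01, 0.708, 0.011]
force: [-9.7, 4.7, 7.7]
grip_width: 0.11
```

Emit:
{"op": "arm_command", "data": {"plan": [[0,0,0,0,0.4],[0,0,0,0,0.4],[0,0,0,0,0.4],[-0.03,0,0,0,0.4],[-0.05,-0.01,0,0,0.4],[-0.02,-0.05,0.01,0,0.4],[0,-0.06,0.01,0,0.4],[0,-0.02,0,0,0.4],[0,0,0,0,0.4],[0,0,0,0,0.4]]}}

```text
time_s: 13.02
eef_pos: [650.7, -270.8, 222.4]
ee_rot: [0.707, -0.01, 0.707, 0.01]
force: [0.4, 1.0, -0.3]
grip_width: 0.402
```

Run:
```python
from h import *
import pickle
go((640,-265,220),1.65)
st=ctrl.sense();c=ctrl.capture("wrist");save("w6.png",c);pickle.dump((st,c),open("w6.pkl","wb"))
print(proj(c,[623.4,-131.6,92],st))
save("w6c.png",c,(430,130,570,320),3.1)
```

```text
t 13.03 pos [ 650.7 -270.8  222.4] zhead 1.7 xaxis [ 0.  0. -1.] turn rad 0.0 then shift mm [  2.4   6.1 -10.5] zhead new 1.7 grip 0.402 F [ 0.4  1.  -0.3] j6 -2.16
[481.45563764 159.51712436]
```

View pics/w6c.png

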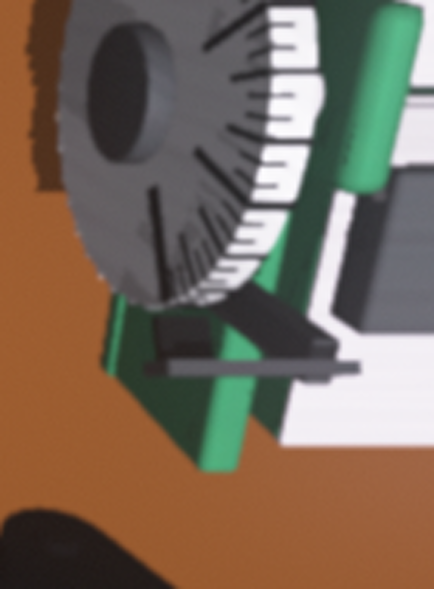

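Run:
```python
from fit import *
F=[(45,-5,248,205),(45,5,290,207),(60,-5,267,142),(60,5,312,143),(75,-5,270,72),(75,5,318,71),(30,-5,233,256),(30,5,270,258),(15,-5,205,287),(15,5,235,290),(90,-5,268,6),(90,5,315,6)]
fit("w6.pkl",F,430,130,3.1,"w6o.png")
```

```text
free [ 6.23215e+02 -1.31722e+02  5.30000e-02 -1.70000e-02] 1.8
fixyaw q [-0.02037635]
```

View pics/w6o.png

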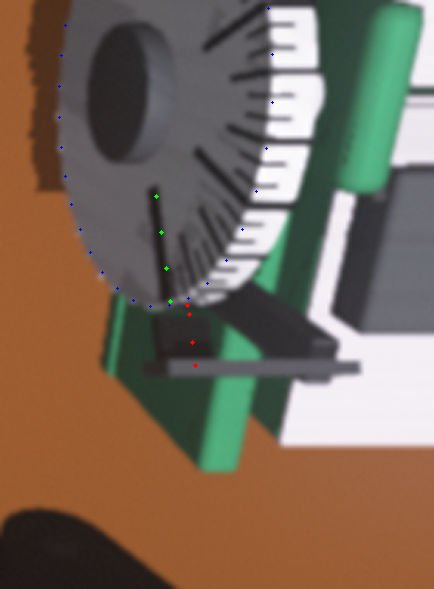

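Emit:
{"op": "arm_command", "data": {"plan": [[0,0,0,0.185,0.4],[0,0,0,0.185,0.4],[0,0,0,0.185,0.4],[0,0,0,0.185,0.4],[0,0,0,0.185,0.4],[0,0,0,0.185,0.4],[0,0,0,0.185,0.4],[0,0,0,0.185,0.4],[0,0,0,0.185,0.4],[0,0,0,0.185,0.4],[0,0,0,0.185,0.4],[0,0,0,0.185,0.4]]}}

```text
time_s: 14.58
eef_pos: [650.8, -270.5, 222.8]
ee_rot: [0.322, 0.63, 0.322, -0.629]
force: [0.2, -0.2, -0.1]
grip_width: 0.404
```

Emit:
{"op": "arm_command", "data": {"plan": [[0,0,0,0.185,0.4],[0,0,0,0.185,0.4],[0,0,0,0.185,0.4],[0,0,0,0.185,0.4],[0,0,0,0.182,0.4],[0,-0.02,0.03,0,0.4],[0,-0.01,0.01,0,0.4],[0,0,0,0,0.4],[0,0,0,0,0.4]]}}

```text
time_s: 15.7
eef_pos: [610.2, -242.9, 222.5]
ee_rot: [0.01, 0.707, 0.01, -0.707]
force: [-0.3, 0.9, -0.4]
grip_width: 0.4
```

Run:
```python
from h import *
import pickle
go((615,-240,220))
st=ctrl.sense();c=ctrl.capture("wrist");save("w7.png",c);pickle.dump((st,c),open("w7.pkl","wb"))
print(proj(c,[623.4,-131.6,92],st))
```

```text
t 15.7 pos [ 610.2 -242.9  222.5] zhead -178.4 xaxis [ 0.001 -0.    -1.   ] turn rad 0.0 then shift mm [ 2.5 -2.7 -4.9] zhead new -178.4 grip 0.4 F [-0.3  0.9 -0.4] j6 0.99
[195.92934223 168.03802623]
```

View pics/w7.png

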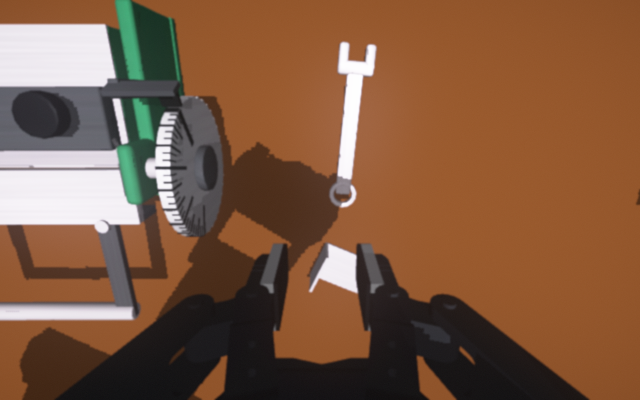

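Run:
```python
from h import *
import pickle
st,c=pickle.load(open("w7.pkl","rb"))
x0,y0,s=145,75,7
im=c["color"][y0:y0+80,x0:x0+90,::-1].copy();im=cv2.resize(im,None,fx=s,fy=s,interpolation=cv2.INTER_CUBIC)
cv2.imwrite("pics/w7c.png",im)
def dot(P,col,r=2):
    u=proj(c,P,st);cv2.circle(im,(int((u[0]-x0+.5)*s),int((u[1]-y0+.5)*s)),r,col,-1)
C=[623.2,-131.8,92]
for a in np.arange(-180,180,10): dot(ringpt(C,.03,np.radians(a),-5),(255,0,0),2)
for q,col in((0,(0,0,255)),(-.06,(0,255,255)),(.06,(255,255,0))):
    for y in(-5,0,5): dot(ringpt(C,.03,np.radians(60)+q,y),col)
    for r in(30,40,50): dot(ringpt(C,.03,np.radians(60)+q,-5,r),col)
for k in(15,30,45):
    for y in(-5,5): dot(ringpt(C,.03,np.radians(60-k),y),(0,255,0))
cv2.imwrite("pics/w7o.png",im)
```

```text
(no output)
```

View pics/w7c.png

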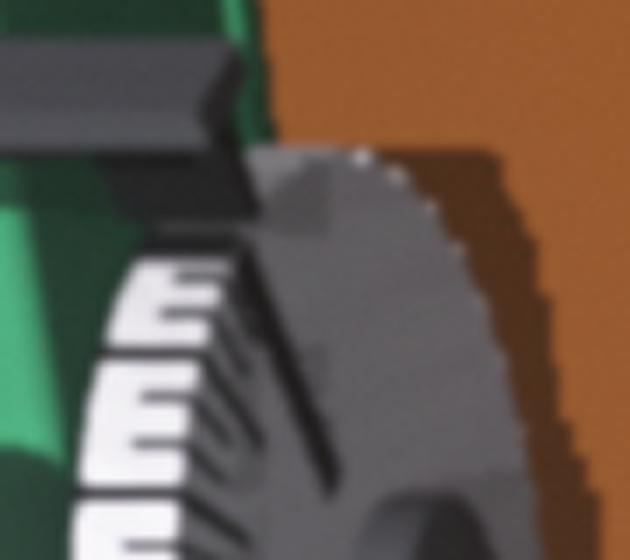

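View pics/w7o.png

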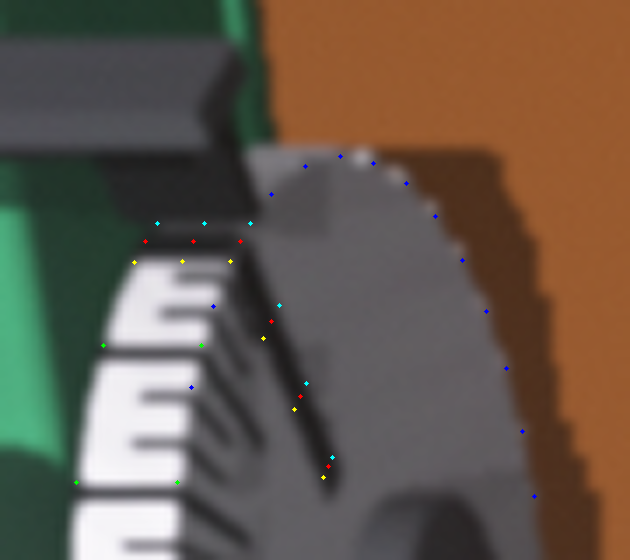

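Run:
```python
from h import *
import pickle
from scipy.optimize import least_squares
st,c=pickle.load(open("w7.pkl","rb"))
x0,y0,s=145,75,7
L=[(15,-5,60,205,354),(15,5,60,98,350),(30,-5,60,183,494),(30,5,60,76,492),(0,-5,60,240,244),(0,5,60,146,243),(0,-5,28,330,487)]
S=[(362,157),(400,178),(432,208),(460,250),(523,440)]
px=lambda u,v:np.array([x0+(u+.5)/s-.5,y0+(v+.5)/s-.5])
def res(p,n=None):
    o=[]
    for k,y,r,u,v in L: o+=list(proj(c,ringpt(p[:3],p[3],np.radians(60-k)+p[4],y,r),st)-px(u,v))
    for i,(u,v) in enumerate(S): o+=list(proj(c,ringpt(p[:3],p[3],p[5+i],-5),st)-px(u,v))
    return np.array(o+[(p[2]-92)/3,(p[3]-.03)/.02])
x=least_squares(res,[623,-132,92,.03,-.02,1.6,1.8,2,2.2,2.6]);print(x.x.round(3));print(x.fun.round(2))
J=x.jac;print(np.sqrt(np.diag(np.linalg.inv(J.T@J)))[:5]*.4)
```

```text
[ 6.23258e+02 -1.32116e+02  9.27480e+01  2.40000e-02 -1.60000e-02
  1.66800e+00  1.87600e+00  2.05500e+00  2.23300e+00  2.81500e+00]
[-0.49 -0.19  0.66  0.32 -0.75 -0.31  0.09 -0.08  0.04  0.33 -0.14  0.42
  0.47 -0.52 -0.03  0.13  0.12 -0.15 -0.02  0.02 -0.06  0.03  0.28 -0.06
  0.25 -0.3 ]
[0.1735939  0.48796921 0.98832741 0.00583749 0.00495518]
```

Emit:
{"op": "arm_command", "data": {"plan": [[0,0,0,-0.1745,0.5],[0,0,0,-0.1745,0.5],[0,0,0,-0.1745,0.5],[0,0,0,-0.1745,0.5],[0,0,0,-0.1745,0.5],[0,0,0,-0.1745,0.5],[0,0,0,-0.1745,0.5],[0,0,0,-0.1745,0.5],[0,0,0,-0.1748,0.5],[0,0,0,0,0.5]]}}

```text
time_s: 17.0
eef_pos: [610.0, -243.3, 222.0]
ee_rot: [0.506, 0.493, 0.507, -0.493]
force: [0.6, 0.9, 0.3]
grip_width: 0.501
```

Run:
```python
from h import *
import pickle
go((463.5,43.7,185))
st,c=pickle.load(open("w7.pkl","rb"))
print(proj(c,[465.9,-51.3,86],st))
```

```text
t 17.0 pos [ 610.  -243.3  222. ] zhead -88.5 xaxis [-0.  0. -1.] turn rad 0.0 then shift mm [  37.  -138.9 -290.7] zhead new -88.5 grip 0.501 F [0.6 0.9 0.3] j6 -0.58
[135.86401096 310.90339669]
```

Bar end prediction matches the picture (135, 312).

Emit:
{"op": "arm_command", "data": {"plan": [[0,-0.026,-0.0545,0,0.5],[0,-0.026,-0.0545,0,0.5],[0,-0.026,-0.0545,0,0.5],[0.01,-0.026,-0.0545,0,0.5],[0.01,-0.026,-0.0545,0,0.5],[0.017,-0.009,-0.0182,0,0.5],[0,0,0,0,0.5],[0,0,0,0,0.5]]}}

```text
time_s: 18.0
eef_pos: [463.5, 42.9, 185.9]
ee_rot: [0.507, 0.494, 0.506, -0.493]
force: [-0.1, 0.1, 0.6]
grip_width: 0.497
```

Run:
```python
from h import *
import pickle
go((463.3,43.7,67))
st=ctrl.sense();c=ctrl.capture("wrist");save("w8.png",c);pickle.dump((st,c),open("w8.pkl","wb"))
for d in(-50,0,50): print(proj(c,[463.3-d*.028,43.7+d,86],st))
r=ctrl.place_of("wrist","pull_bar_mid");print(r[:2])
```

```text
t 18.0 pos [463.5  42.9 185.9] zhead -88.5 xaxis [ 0.001 -0.    -1.   ] turn rad 0.0 then shift mm [118.9  -0.4  -0.9] zhead new -88.5 grip 0.497 F [-0.1  0.1  0.6] j6 -0.19
[321.12002789 251.18348421]
[320.91197755 195.58279509]
[320.67652349 132.65856108]
[{'uv': [322.3, 197.2], 'score': 0.92}]
```

View pics/w8.png

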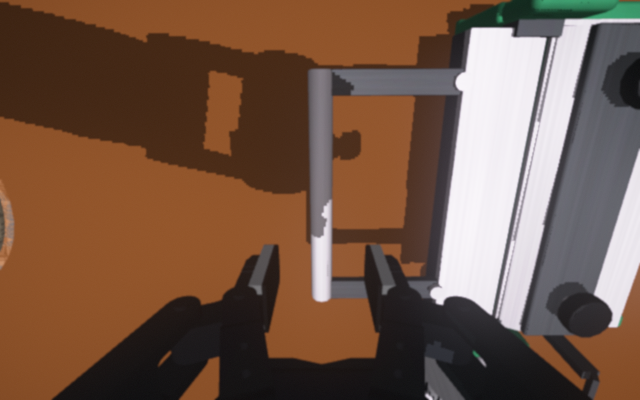

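Emit:
{"op": "arm_command", "data": {"plan": [[0.03,0,0,0,0.5],[0.04,0,-0.001,0,0.5],[0.03,0,0,0,0.5],[0.015,0,0,0,0.5],[0.0045,0,0,0,0.5],[0,0,0,0,0.5],[0,0,0,0,0],[0,0,0,0,0],[0,0,0,0,0],[0,0,0,0,0]], "squeeze": 40}}

```text
time_s: 19.35
eef_pos: [463.0, 44.5, 66.6]
ee_rot: [0.507, 0.493, 0.507, -0.493]
force: [-1.8, -0.7, 5.5]
grip_width: 0.2
```

Run:
```python
from h import *
go((463.3,43.7,67))
c=ctrl.capture("wrist");save("w9.png",c)
f0,u0=155,-6;p=(f0,u0);N=24
for k in range(1,N+1):
    a=np.radians(45)*k/N
    q=(f0*np.cos(a)-u0*np.sin(a), f0*np.sin(a)+u0*np.cos(a))
    print("x %.1f y %.1f"%(-(q[1]-p[1]),p[0]-q[0]),end="; ");p=q
print(p)
```

```text
t 19.35 pos [463.   44.5  66.6] zhead -88.4 xaxis [ 0.001 -0.    -1.   ] turn rad 0.0 then shift mm [-0.4  0.3  0.8] zhead new -88.4 grip 0.2 F [-1.8 -0.7  5.5] j6 -0.18
x -5.1 y -0.1; x -5.1 y 0.1; x -5.1 y 0.2; x -5.1 y 0.4; x -5.0 y 0.6; x -5.0 y 0.7; x -5.0 y 0.9; x -5.0 y 1.0; x -4.9 y 1.2; x -4.9 y 1.4; x -4.8 y 1.5; x -4.8 y 1.7; x -4.7 y 1.8; x -4.7 y 2.0; x -4.6 y 2.1; x -4.5 y 2.3; x -4.5 y 2.4; x -4.4 y 2.6; x -4.3 y 2.7; x -4.2 y 2.9; x -4.1 y 3.0; x -4.0 y 3.1; x -3.9 y 3.3; x -3.8 y 3.4; (np.float64(113.84419177103416), np.float64(105.35891039679557))
```

View pics/w9.png

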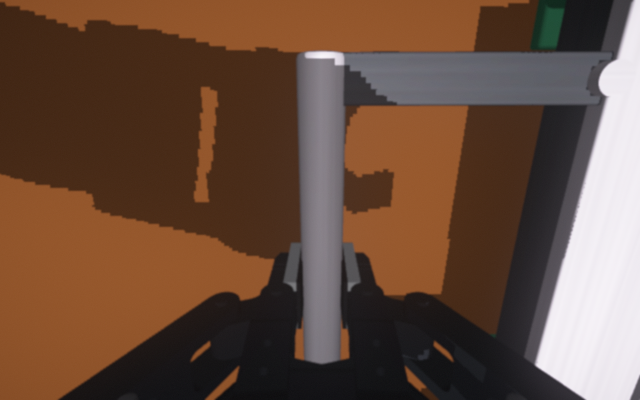

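Emit:
{"op": "arm_command", "data": {"plan": [[-0.0051,-0.0001,0,0,0],[-0.0051,0.0001,0,0,0],[-0.0051,0.0002,0,0,0],[-0.0051,0.0004,0,0,0],[-0.005,0.0006,0,0,0],[-0.005,0.0007,0,0,0],[-0.005,0.0009,0,0,0],[-0.005,0.001,0,0,0],[-0.0049,0.0012,0,0,0],[-0.0049,0.0014,0,0,0],[-0.0048,0.0015,0,0,0],[-0.0048,0.0017,0,0,0]]}}

```text
time_s: 20.9
eef_pos: [471.0, 44.9, 125.5]
ee_rot: [0.506, 0.492, 0.508, -0.494]
force: [-4.8, -5.3, -5.5]
grip_width: 0.196
```

Emit:
{"op": "arm_command", "data": {"plan": [[-0.0047,0.0018,0,0,0],[-0.0047,0.002,0,0,0],[-0.0046,0.0021,0,0,0],[-0.0045,0.0023,0,0,0],[-0.0045,0.0024,0,0,0],[-0.0044,0.0026,0,0,0],[-0.0043,0.0027,0,0,0],[-0.0042,0.0029,0,0,0],[-0.0041,0.003,0,0,0],[-0.004,0.0031,0,0,0],[-0.0039,0.0033,0,0,0],[-0.0038,0.0034,0,0,0]]}}

```text
time_s: 22.4
eef_pos: [498.8, 45.7, 177.9]
ee_rot: [0.504, 0.489, 0.51, -0.496]
force: [-33.3, -7.4, 19.2]
grip_width: 0.197
```

Run:
```python
from h import *
go((504.4,45.2,178.4))
st=ctrl.sense();p=st["eef_pos"]
fx=np.array([np.cos(.028),np.sin(.028)]);f=-(p[:2]-[618.2,48])@fx;u=p[2]+19-92
print("leaf angle",np.degrees(np.arctan2(u,f)+np.arctan2(6,155)),"r",np.hypot(f,u))
c=ctrl.capture("wrist");save("w10.png",c);s=ctrl.capture("side");save("s10.png",s,(230,120,420,270),4)
t=ctrl.capture("top");save("t10.png",t,(250,120,450,270),4)
```

```text
t 22.4 pos [498.8  45.7 177.9] zhead -88.3 xaxis [-0.014 -0.001 -1.   ] turn rad 0.0 then shift mm [-0.6  5.5  0.7] zhead new -88.3 grip 0.197 F [-33.3  -7.4  19.2] j6 -0.17
leaf angle 43.52718523110223 r 158.93168180085868
```

View pics/w10.png

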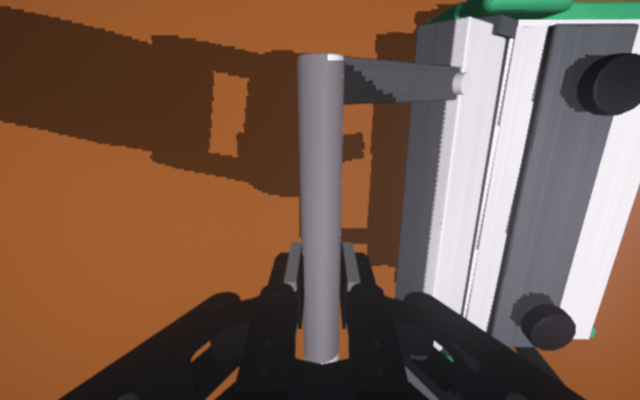

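View pics/s10.png

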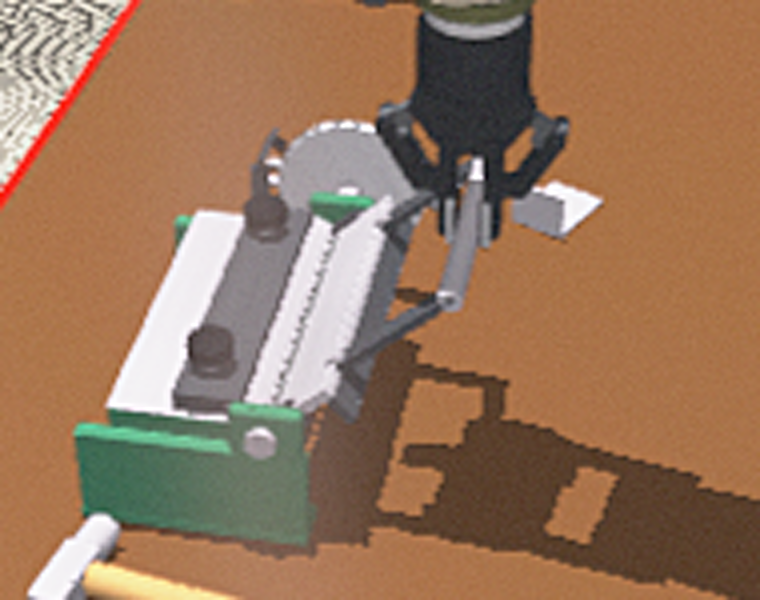

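View pics/t10.png

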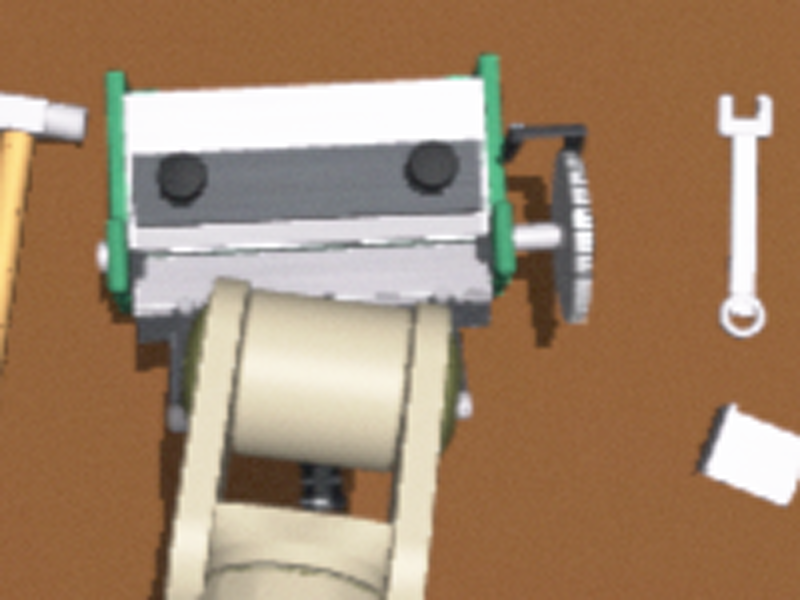

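Emit:
{"op": "arm_command", "data": {"plan": [[0,0,0,0,0],[-0.002,0,0,0,0],[-0.002,0,0,0,0],[-0.002,0,0,0,0],[0,0,0,0,0],[0,0,0,0,0],[0,0,0,0,0]], "squeeze": 60}}

```text
time_s: 23.42
eef_pos: [502.9, 45.8, 183.3]
ee_rot: [0.506, 0.492, 0.508, -0.494]
force: [-5.1, -4.7, -2.1]
grip_width: 0.182
```

Run:
```python
from h import *
import pickle
go((504.4,45.2,184.4))
st=ctrl.sense()
c=ctrl.capture("wrist");save("w11.png",c);pickle.dump((st,c),open("w11.pkl","wb"))
# bar axis pixel at left end for predicted angles
fx=np.array([np.cos(.028),np.sin(.028),0]);fy=np.array([-fx[1],fx[0],0]);H=np.array([618.2,48,92])
for d in(40,42,44,45,46,48):
    a=np.radians(d);f=155*np.cos(a)+6*np.sin(a);u=155*np.sin(a)-6*np.cos(a)
    o=H-f*fx+[0,0,u]
    # leaf rear/front top: arm pin
    print(d,proj(c,o+95*fy,st).round(1),proj(c,o+95*fy-9*fx,st).round(1),proj(c,o+95*fy+9*fx,st).round(1), "leaf front corner",proj(c,H-54*np.cos(a)*fx+[0,0,54*np.sin(a)]+120*fy,st).round(1),proj(c,H-54*np.cos(a)*fx+[0,0,54*np.sin(a)],st).round(1))
```

```text
t 23.43 pos [502.9  45.8 183.3] zhead -88.4 xaxis [-0.003 -0.    -1.   ] turn rad 0.0 then shift mm [-1.1  1.5  0.6] zhead new -88.4 grip 0.182 F [-5.1 -4.7 -2.1] j6 -0.17
40 [303.4  56.7] [281.   56.8] [325.8  56.7] leaf front corner [454.4  18.8] [431.1 218.3]
42 [311.5  55.6] [288.4  55.7] [334.7  55.6] leaf front corner [457.6  18.2] [433.6 219.2]
44 [320.6  54.5] [296.7  54.5] [344.5  54.5] leaf front corner [461.   17.7] [436.2 220. ]
45 [325.5  53.9] [301.2  53.9] [349.7  53.9] leaf front corner [462.7  17.4] [437.5 220.3]
46 [330.6  53.3] [305.9  53.4] [355.3  53.3] leaf front corner [464.4  17.1] [438.9 220.7]
48 [341.7  52.1] [316.2  52.1] [367.2  52.1] leaf front corner [468.   16.6] [441.7 221.5]
```

View pics/w11.png

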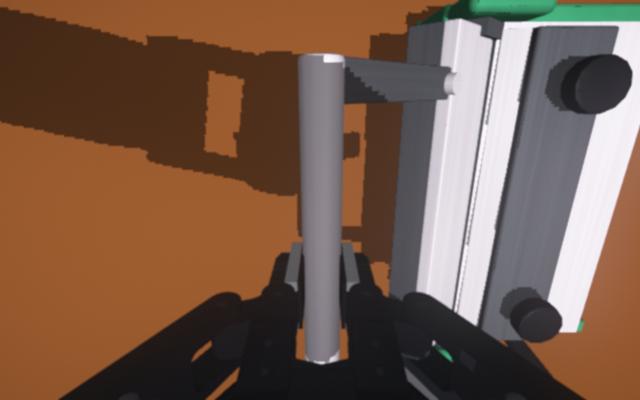

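Run:
```python
from h import *
s=ctrl.capture("side");save("s12.png",s,(270,140,400,240),6)
t=ctrl.capture("top");save("t12.png",t,(270,160,400,250),6)
fx=np.array([np.cos(.028),np.sin(.028),0]);fy=np.array([-fx[1],fx[0],0]);H=np.array([618.2,48,92])
for d in(0,40,42,44,45,46,48,50):
    a=np.radians(d);f=155*np.cos(a)+6*np.sin(a);u=155*np.sin(a)-6*np.cos(a)
    o=H-f*fx+[0,0,u]
    for c,x0,y0,n in((s,270,140,"s"),(t,270,160,"t")):
        print(d,n,[((proj(c,o+y*fy)-[x0,y0]+.5)*6).round(0).tolist() for y in(95,-95)],end=" ")
    print()
```

```text
0 s [[505.0, 533.0], [556.0, 295.0]] 0 t [[154.0, 474.0], [569.0, 456.0]] 
40 s [[441.0, 346.0], [500.0, 119.0]] 40 t [[137.0, 393.0], [585.0, 374.0]] 
42 s [[433.0, 338.0], [494.0, 110.0]] 42 t [[136.0, 385.0], [585.0, 365.0]] 
44 s [[425.0, 329.0], [487.0, 102.0]] 44 t [[135.0, 376.0], [586.0, 357.0]] 
45 s [[421.0, 325.0], [483.0, 99.0]] 45 t [[135.0, 371.0], [586.0, 352.0]] 
46 s [[417.0, 321.0], [480.0, 95.0]] 46 t [[134.0, 366.0], [586.0, 347.0]] 
48 s [[409.0, 313.0], [472.0, 87.0]] 48 t [[133.0, 357.0], [586.0, 338.0]] 
50 s [[400.0, 305.0], [464.0, 80.0]] 50 t [[132.0, 347.0], [587.0, 328.0]]
```

View pics/s12.png

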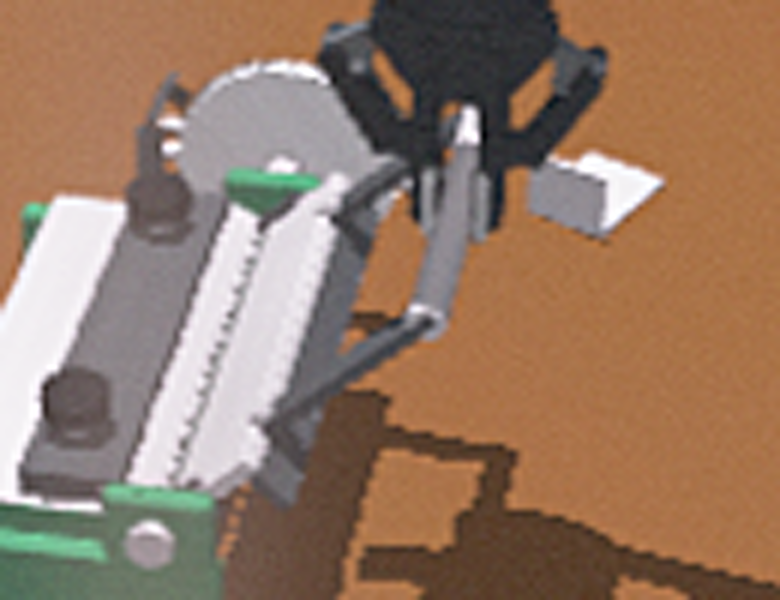

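View pics/t12.png

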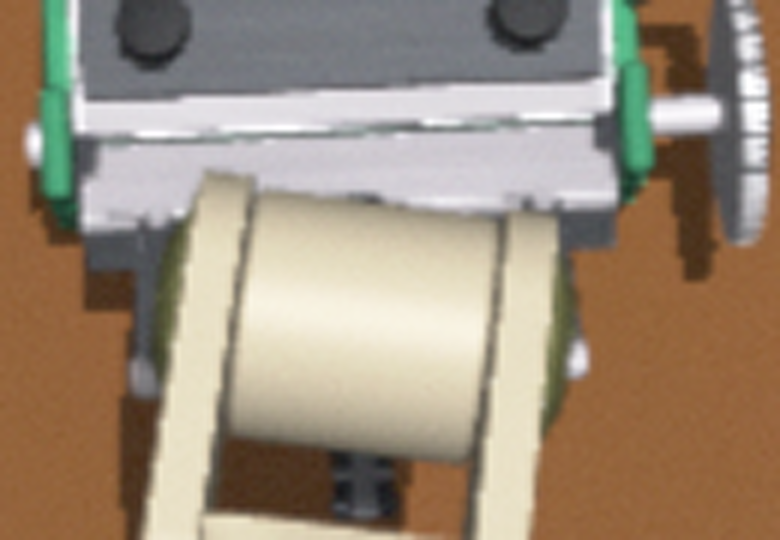

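Run:
```python
import cv2
a=cv2.imread("pics/side0.png")[140:240,270:400];cv2.imwrite("pics/s0c.png",cv2.resize(a,None,fx=6,fy=6,interpolation=cv2.INTER_CUBIC))
```

```text
(no output)
```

View pics/s0c.png

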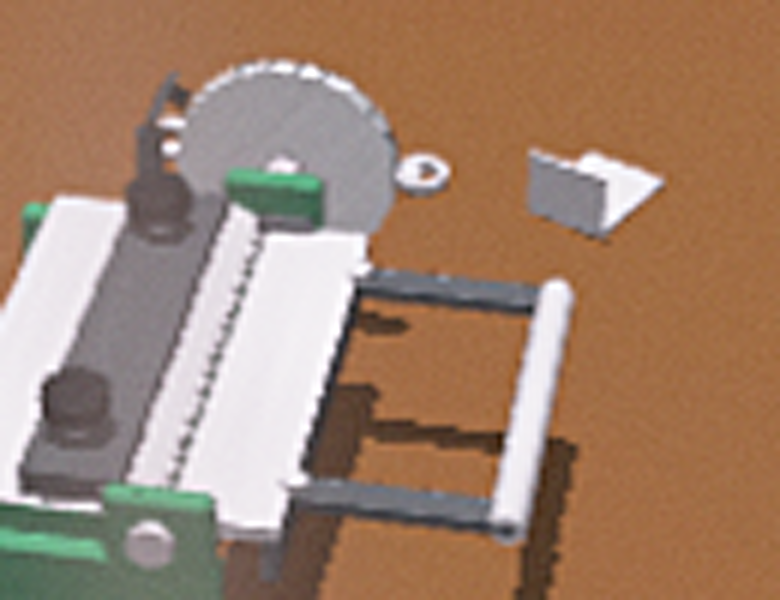

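Emit:
{"op": "arm_command", "data": {"plan": [[-0.001,0.001,0,0,0],[-0.0005,0.0005,0,0,0],[0,0,0,0,0],[0,0,0,0,0],[0,0,0,0,0],[0,0,0,0,0]]}}

```text
time_s: 24.32
eef_pos: [504.0, 45.8, 184.6]
ee_rot: [0.506, 0.492, 0.508, -0.494]
force: [-6.7, -5.2, -2.4]
grip_width: 0.186
```

Run:
```python
from h import *
go((504,45,184))
st=ctrl.sense();print(np.abs(st["dq"]).max())
t=ctrl.capture("top");s=ctrl.capture("side")
x0,y0,k=370,145,12
a=t["color"][y0:y0+60,x0:x0+50,::-1];a=cv2.resize(a,None,fx=k,fy=k,interpolation=cv2.INTER_CUBIC)
C=[623.2,-131.9,92];b=a.copy()
for ang in range(45,136,15):
    for y in(-5,5):
        u=(proj(t,ringpt(C,.028,np.radians(60-ang+45-.9),y))-[x0,y0]+.5)*k
        cv2.circle(b,tuple(int(v) for v in u),3,(0,0,255),-1)
    print(ang,u.round())
cv2.imwrite("pics/t13.png",np.hstack([a,b])[:600,:1200][::1,::1] if 0 else cv2.resize(np.hstack([a,b]),(800,480)))
save("s13.png",s,(270,140,400,240),6)
```

```text
t 24.32 pos [504.   45.8 184.6] zhead -88.4 xaxis [-0.004 -0.    -1.   ] turn rad 0.0 then shift mm [0.6 0.  0.8] zhead new -88.4 grip 0.186 F [-6.7 -5.2 -2.4] j6 -0.17
0.0004078566479976866
45 [259. 158.]
60 [269. 191.]
75 [278. 239.]
90 [286. 300.]
105 [291. 369.]
120 [293. 440.]
135 [293. 508.]
```

View pics/t13.png

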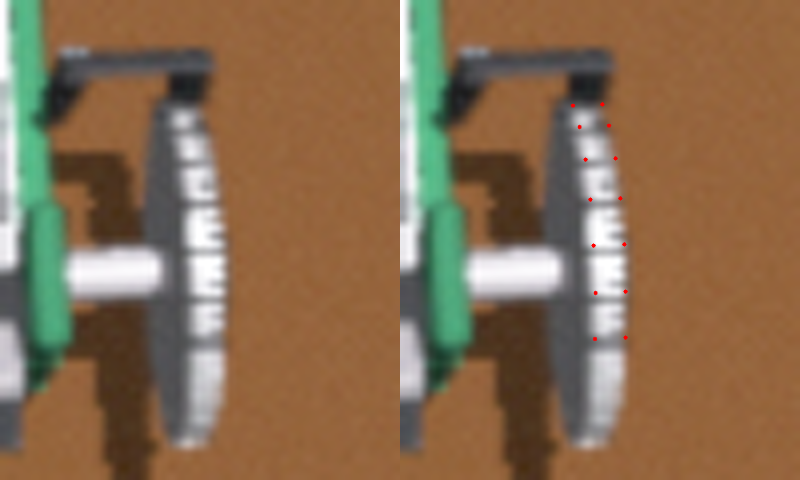

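View pics/s13.png

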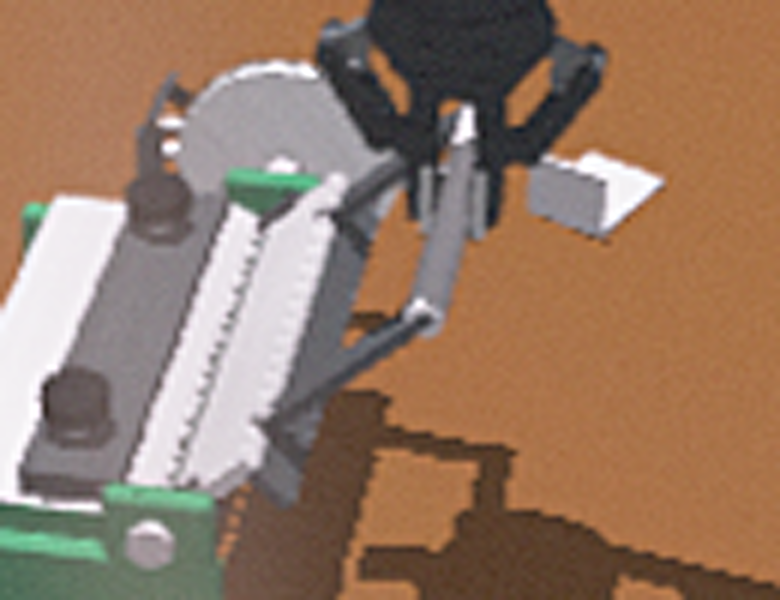

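Run:
```python
from rig import ctrl
print(ctrl.finish_job()); s=ctrl.sense();print(s["time_s"],s["eef_pos"],s["force"],s["grip_width"])
```

```text
the job is handed in; nothing more can be done
None
the job is handed in; nothing more can be done
```

The ring is zeroed, the leaf is up at about 45° and held by the bar, and the job was handed in at about 24 s of the 61 allowed. No verdict is reported.

**Ring:** I turned it in two pinches because the first fell short by about 0.12 rad. With the leaf down, two camera fits, one of them looking at the pointer from behind, put it at about -0.02 rad (limit ±0.06).

**Leaf:** I gripped the bar and raised the leaf along its arc.
- Partway up the bar slid about 6 mm in the pads and the wrist force reached roughly 38 N. I corrected the path and squeezed harder (60 N). The wrist force read about 9 N before hand-in.
- Just before a last nudge of about +0.6°, the side camera gave about 44.3° and the top camera about 43.5°. The bar end in the wrist picture gave about 44°, though its apparent width and row hinted at slightly lower. I aimed that nudge at 45° and did not measure the angle again afterwards.
- The arm was standing still, with joint speeds near 0.0004 rad/s.

**Ring after the lift:** only the top camera could see its lines, and coarsely. They read about 1.4° short of the expected pointer reading, which fits the -0.02 rad offset. I saw no sign of slip.

**Bystanders:** no path went near them at working height. The wrench, bracket and hammer, as far as they showed in the later pictures, looked unmoved. I did not check the blanks again.

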